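# Load the router tool carrier from the set-up stand

## Task

Move the four tool holders from the plywood set-up stand into the grey tool carrier, keeping them in the same order: whichever stands leftmost in the stand (as seen from the robot) goes into the leftmost sleeve of the carrier, and so on to the right. Set each one upright and fully home in its sleeve; the cutters are brittle, so do not let a holder drop or fall onto the bench.

Things in the scene. Friction and masses are not known exactly. Their poses are not given: they have to be found in the camera images.
- straight_nut (a point): Steel taper tool holder (0.45 to 0.8 kg) upright in the stand, with a straight cutter (plain upright rod 16 mm thick; top 40 mm above the point). The point is on its axis, mid-height of its round dark collet nut, 46 mm above the flange underside; z up the axis, yaw meaningless. Grip it by the nut (42 mm diameter, 20 mm high); below the nut a 36 mm neck, then the 50 mm flange, 18 mm thick.
- vgroove_nut (a point): Steel taper tool holder (0.45 to 0.8 kg) upright in the stand, with a V-groove cutter (36 mm wide cone, tip up; top 40 mm above the point). The point is on its axis, mid-height of its round dark collet nut, 46 mm above the flange underside; z up the axis, yaw meaningless. Nut 42 mm diameter, 20 mm high.
- slotter_nut (a point): Steel taper tool holder (0.45 to 0.8 kg) upright in the stand, with a slotting cutter (thin six-toothed disc, 45 mm over the teeth, on a 12 mm shank; top 36 mm above the point). The point is on its axis, mid-height of its round dark collet nut, 46 mm above the flange underside; z up the axis, yaw meaningless. Nut 42 mm diameter, 20 mm high.
- ballnose_nut (a point): Steel taper tool holder (0.45 to 0.8 kg) upright in the stand, with a ball-nose cutter (brass-coloured dome 25 mm wide; top 41 mm above the point). The point is on its axis, mid-height of its round dark collet nut, 46 mm above the flange underside; z up the axis, yaw meaningless. Nut 42 mm diameter, 20 mm high.
- stand: Pale plywood set-up stand, 95 x 330 mm, fixed, holding the row of holders at the start. Origin at the centre of its underside, on the bench; y along the row, to the left as seen from the robot, x away from the robot. Black sleeves at y = +120, +40, -40, -120 mm.
- sleeve_straight: Fixed black plastic sleeve of the stand (60 mm outside, 35 mm bore) in which the straight holder stands at the start. Origin at the centre of its rim, 80 mm above the bench; axes as the stand. Below its flange the holder has a taper and stud 62 mm long: lift it 70 mm to clear the sleeve, 160 mm to pass over other standing holders.
- sleeve_vgroove: Fixed black plastic sleeve of the stand (60 mm outside, 35 mm bore) in which the vgroove holder stands at the start. Origin at the centre of its rim, 80 mm above the bench; axes as the stand. Below its flange the holder has a taper and stud 62 mm long: lift it 70 mm to clear the sleeve, 160 mm to pass over other standing holders.
- sleeve_slotter: Fixed black plastic sleeve of the stand (60 mm outside, 35 mm bore) in which the slotter holder stands at the start. Origin at the centre of its rim, 80 mm above the bench; axes as the stand. Below its flange the holder has a taper and stud 62 mm long: lift it 70 mm to clear the sleeve, 160 mm to pass over other standing holders.
- sleeve_ballnose: Fixed black plastic sleeve of the stand (60 mm outside, 35 mm bore) in which the ballnose holder stands at the start. Origin at the centre of its rim, 80 mm above the bench; axes as the stand. Below its flange the holder has a taper and stud 62 mm long: lift it 70 mm to clear the sleeve, 160 mm to pass over other standing holders.
- carrier: Grey sheet-steel tool carrier, 90 x 324 mm, steel bow at each end, fixed, empty. Origin: centre of its underside, on the bench; y along the row, to the left seen from the robot. Grey sleeves (35 mm bore) at y = +120, +40, -40, -120 mm, x = 0, rims 80 mm above the bench. Fully home, the flange lies on the rim, nut point 126 mm above the bench. The taper centres itself from 8 mm off.
There are look-alikes about, which are no part of the job. What is shaped like the part that bears slotter_nut but blue or purple is not meant. Leave any purple look-alike of the part that bears straight_nut alone.

How it is judged:
At the end, for the whole second after the job is handed in: Each of the four holders stands in the carrier sleeve of the same rank, counted from the left, as its black sleeve has in the stand: nut point within 10 mm of the sleeve axis along and across the row, 122 to 130 mm above the bench (flange on the rim), upright within 0.08 rad and at rest (((y of sleeve_straight in the frame of stand between 0.1 and 0.14 m and y of straight_nut in the frame of carrier between 0.11 and 0.13 m) or (y of sleeve_straight in the frame of stand between 0.02 and 0.06 m and y of straight_nut in the frame of carrier between 0.03 and 0.05 m) or (y of sleeve_straight in the frame of stand between -0.06 and -0.02 m and y of straight_nut in the frame of carrier between -0.05 and -0.03 m) or (y of sleeve_straight in the frame of stand between -0.14 and -0.1 m and y of straight_nut in the frame of carrier between -0.13 and -0.11 m)) and x of straight_nut in the frame of carrier between -0.01 and 0.01 m and z of straight_nut in the frame of carrier between 0.122 and 0.13 m and angle between each of straight_nut, vgroove_nut, slotter_nut, ballnose_nut's own z axis and vertical below 0.08 rad and linear speed of each of straight, vgroove, slotter, ballnose below 0.02 m/s and angular speed of each of straight, vgroove, slotter, ballnose below 0.2 rad/s and ((y of sleeve_vgroove in the frame of stand between 0.1 and 0.14 m and y of vgroove_nut in the frame of carrier between 0.11 and 0.13 m) or (y of sleeve_vgroove in the frame of stand between 0.02 and 0.06 m and y of vgroove_nut in the frame of carrier between 0.03 and 0.05 m) or (y of sleeve_vgroove in the frame of stand between -0.06 and -0.02 m and y of vgroove_nut in the frame of carrier between -0.05 and -0.03 m) or (y of sleeve_vgroove in the frame of stand between -0.14 and -0.1 m and y of vgroove_nut in the frame of carrier between -0.13 and -0.11 m)) and x of vgroove_nut in the frame of carrier between -0.01 and 0.01 m and z of vgroove_nut in the frame of carrier between 0.122 and 0.13 m and ((y of sleeve_slotter in the frame of stand between 0.1 and 0.14 m and y of slotter_nut in the frame of carrier between 0.11 and 0.13 m) or (y of sleeve_slotter in the frame of stand between 0.02 and 0.06 m and y of slotter_nut in the frame of carrier between 0.03 and 0.05 m) or (y of sleeve_slotter in the frame of stand between -0.06 and -0.02 m and y of slotter_nut in the frame of carrier between -0.05 and -0.03 m) or (y of sleeve_slotter in the frame of stand between -0.14 and -0.1 m and y of slotter_nut in the frame of carrier between -0.13 and -0.11 m)) and x of slotter_nut in the frame of carrier between -0.01 and 0.01 m and z of slotter_nut in the frame of carrier between 0.122 and 0.13 m and ((y of sleeve_ballnose in the frame of stand between 0.1 and 0.14 m and y of ballnose_nut in the frame of carrier between 0.11 and 0.13 m) or (y of sleeve_ballnose in the frame of stand between 0.02 and 0.06 m and y of ballnose_nut in the frame of carrier between 0.03 and 0.05 m) or (y of sleeve_ballnose in the frame of stand between -0.06 and -0.02 m and y of ballnose_nut in the frame of carrier between -0.05 and -0.03 m) or (y of sleeve_ballnose in the frame of stand between -0.14 and -0.1 m and y of ballnose_nut in the frame of carrier between -0.13 and -0.11 m)) and x of ballnose_nut in the frame of carrier between -0.01 and 0.01 m and z of ballnose_nut in the frame of carrier between 0.122 and 0.13 m); the robot touches nothing.
It fails at once if the straight holder is let fall (moves faster than 0.6 m/s with no finger on it, a fall of about 2 cm) or lies on the bench (nut point below 90 mm) (height (world z) of straight_nut below 0.09 m or (linear speed of straight above 0.6 m/s and contact force between straight and the fingers below 0.1 N)).
It fails at once if the vgroove holder is let fall (moves faster than 0.6 m/s with no finger on it, a fall of about 2 cm) or lies on the bench (nut point below 90 mm) (height (world z) of vgroove_nut below 0.09 m or (linear speed of vgroove above 0.6 m/s and contact force between vgroove and the fingers below 0.1 N)).
It fails at once if the slotter holder is let fall (moves faster than 0.6 m/s with no finger on it, a fall of about 2 cm) or lies on the bench (nut point below 90 mm) (height (world z) of slotter_nut below 0.09 m or (linear speed of slotter above 0.6 m/s and contact force between slotter and the fingers below 0.1 N)).
It fails at once if the ballnose holder is let fall (moves faster than 0.6 m/s with no finger on it, a fall of about 2 cm) or lies on the bench (nut point below 90 mm) (height (world z) of ballnose_nut below 0.09 m or (linear speed of ballnose above 0.6 m/s and contact force between ballnose and the fingers below 0.1 N)).
It also fails if it takes over 112 s, if anything falls off the work surface, if the arm or the gripper's body presses on something with over 40 N, if the wrist force passes 120 N, or if a joint passes its speed limit or range.

## Robot

A 7-joint arm with a two-finger parallel gripper is mounted at the origin on the work surface. World frame = base frame: x ahead of the robot, y to its left, z up, the work surface at z = 0. Lengths are in m, angles in rad, forces in N, time in s.
With the tool pointing down it reaches from about 0.425 to 0.925 m from the base axis. Payload 6.8 kg.
Tool frame: the origin (TCP) lies on the front face of the gripper's body, between the roots of the fingers; the fingertips stand 73 mm ahead of it and the grasp point (between the pads) lies 54 mm ahead of it; z points along the fingers, x is the direction in which the jaws open and shut, and the axes are right-handed (so a half turn about z gives the same grasp; the last joint's range is limited). The gripper opens to 85 mm and grips with 20 to 120 N. Pads are 22 mm wide; open, the fingers measure 114 mm over their backs; the gripper's body (76 mm by 85 mm) begins 54 mm behind the grasp point. The pads swing forward as they close: fully open they stand 13 mm farther back than shut.
Start: joints at [-1.335, 0.477, 0.022, 1.555, -0.011, 1.109, -0.083], TCP at [0.228, 0.636, 0.304] pointing down, gripper open.
Joint ranges: [-2.96, 2.96], [-0.34, 2.1], [-1.41, 1.46], [0.24, 2.44], [-1.37, 4.51], [0.17, 1.92], [-2.96, 2.96]. Speed limits (rad/s): [2.39, 2.39, 3.14, 3.14, 3.14, 3.14, 3.14].

## Interface

Orientations are given as a unit quaternion [x, y, z, w].
In Python, from rig import robot gives the robot as it stands. Calls block until the motion is done:
- robot.move_ptp(position, orientation): joint-space move of the TCP to a pose.
- robot.servo_line(position, orientation=None, max_speed=0.15): straight line of the TCP; orientation=None keeps the orientation; max_speed is the mean speed in m/s.
- robot.move_j(angles): joint-space move.
- robot.grip(opening): finger opening in m; the grip force is fixed at half the most; returns when the fingers have stopped.
- robot.wait(seconds).
- robot.inverse_kinematics(position, orientation): joint angles nearest the present ones, or None.
- robot.observe(): the state.
- robot.get_image(name): name is "scene" or "top" or "wrist"; returns the picture (400x640x3 uint8, red, green, blue); there is no depth.
- robot.camera_model(name): a dict with "mtx" (3x3 intrinsics, pixels), "position" and "rotation" of the camera in the world. Camera axes: x right, y up, looking along -z (the intrinsics and any distortion apply to the point x, -y, -z); pixel columns grow to the right and rows downward; lengths in m; the calibration is good to about 2 mm. A picture is of the moment at which its call begins: read the wrist's pose just before it. camera_model takes no time and is no camera call; for the wrist camera it gives the pose at the moment of the call.
A pose or a line that the arm cannot do raises robot.MotionError and nothing moves.
- robot.close_job(): hands the job in, once; it reports no verdict.
The state is a dict: "time": time; "joint_positions": joint angles; "qd": joint speeds; "joint_efforts": joint torques, N m; "position": TCP position; "tcp_rot": TCP orientation; "contact_force": force on the tool from outside, world axes, zero at the start; "wrist_torque": the same for the moment, N m; "finger_gap": finger opening in m.
Only numpy, scipy, OpenCV 4.12 (cv2) and the standard library are available. Lean on these libraries where they do the work, as an engineer would, in place of code of your own. Each camera call takes 0.05 s, during which the arm holds its last target. There are 200 camera calls.

## Working session

There is one attempt and no reset: what is moved stays moved. The work goes in short steps, each a Python script; the robot and the scene stay as the last script left them, time stands still between calls to the robot, and variables do not carry over. Pictures are saved under pics/ and viewed, on a budget of 14 in all, crops included, one or two more only if the job needs it, and the job is handed in when it is done.

```bash
mkdir -p pics; ls; python3 - <<'E'
from rig import robot
import cv2
for n in ("scene","top"):
    im=robot.get_image(n); cv2.imwrite(f"pics/{n}0.png",im[:,:,::-1]); m=robot.camera_model(n); print(n,m)
s=robot.observe(); print(s["time"],s["position"],s["tcp_rot"],s["contact_force"],s["finger_gap"])
E
```

```text
pics
scene {'mtx': array([[428.59592117,   0.        , 323.49586371],
       [  0.        , 428.59592117, 195.78010063],
       [  0.        ,   0.        ,   1.        ]]), 'position': array([1.05565278, 0.19257107, 0.957615  ]), 'rotation': array([0.15866271, 0.23067057, 0.77457521, 0.56714238])}
top {'mtx': array([[450.94284431,   0.        , 327.05237463],
       [  0.        , 450.94284431, 198.50830538],
       [  0.        ,   0.        ,   1.        ]]), 'position': array([0.46325718, 0.01543758, 1.04128761]), 'rotation': array([-0.01483691,  0.04036658,  0.70741594, -0.70548785])}
0.1 [0.22737409 0.63509861 0.30299187] [ 8.17627907e-01  5.75746366e-01 -6.57278685e-04  5.44114458e-04] [-0.74969314  0.55588127  0.07264237] 0.08532664678446189
```

View pics/scene0.png

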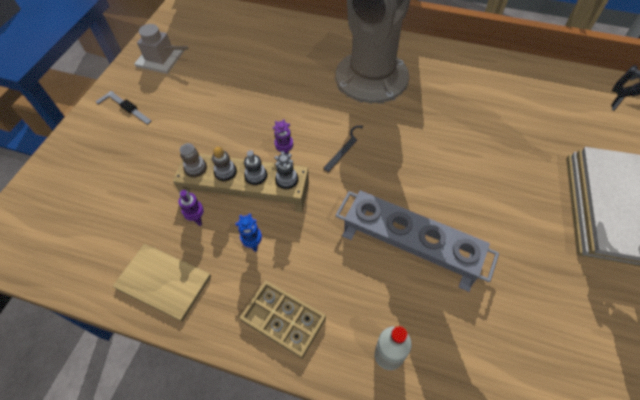

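View pics/top0.png

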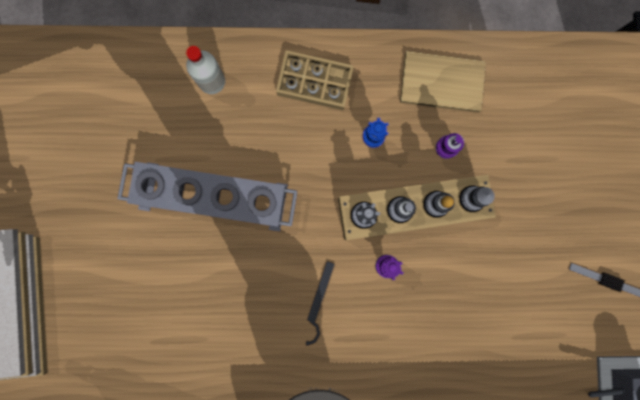

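The top view shows, left to right in the stand: slotter (365,214), V-groove (402,208), ball-nose (439,203), straight (478,197). The carrier sleeves are at about (150,184), (188,190), (225,196) and (263,202). The look-alikes all stand off the stand: blue slotter (375,133), purple slotter (389,267), purple straight (450,146). I'll confirm with an enlarged crop.

```bash
python3 - <<'E'
import cv2
im=cv2.imread("pics/top0.png")
a=cv2.resize(im[150:240,110:310],None,fx=4,fy=4,interpolation=cv2.INTER_CUBIC)[:300]
b=cv2.resize(im[165:240,325:525],None,fx=4,fy=4,interpolation=cv2.INTER_CUBIC)
cv2.imwrite("pics/crop1.png",cv2.vconcat([a,b]))
E
```

```text
(no output)
```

View pics/crop1.png

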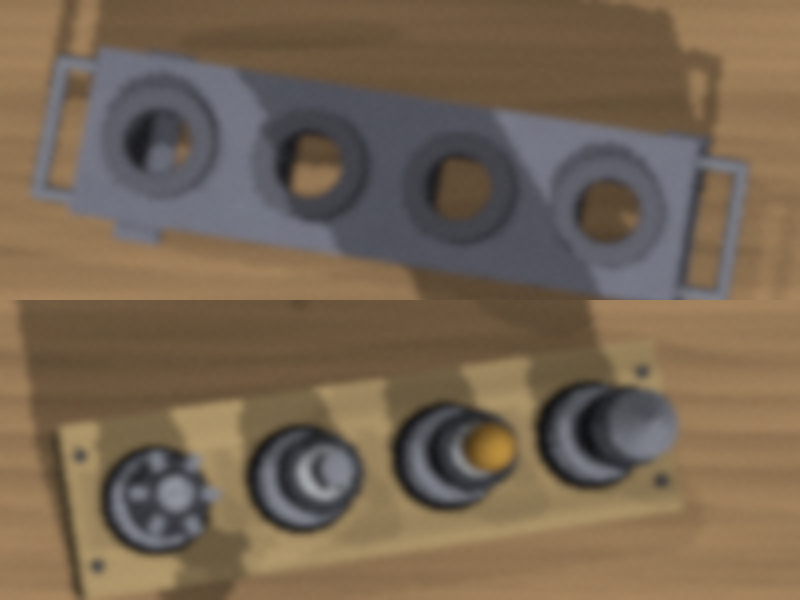

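```bash
cat > h.py <<'E'
from rig import robot
import numpy as np, cv2
from scipy.spatial.transform import Rotation as R
Y=np.array([.12,.04,-.04,-.12])
def ray(name,px):
    m=robot.camera_model(name); K=m["mtx"]
    p=np.c_[np.array(px,float),np.ones(len(px))]@np.linalg.inv(K).T
    return m["position"], R.from_quat(m["rotation"]).apply(p*[1,-1,-1])
def onplane(name,px,z):
    o,d=ray(name,px); return o+d*((z-o[2])/d[:,2])[:,None]
def proj(m,P):
    c=R.from_quat(m["rotation"]).inv().apply(np.atleast_2d(P)-m["position"])*[1,-1,-1]
    q=c@m["mtx"].T; return q[:,:2]/q[:,2:]
def fit(P):   # rows of sleeve centres -> centre, yaw, residuals (mm)
    c=P[:,:2].mean(0); v=(Y[:,None]*(P[:,:2]-c)).sum(0); v/=np.linalg.norm(v)
    yaw=np.arctan2(-v[0],v[1]); F=c+Y[:,None]*v
    return c,yaw,F,1e3*(P[:,:2]-F)
def quat(yaw): # tool down, tool x along (cos,sin)(yaw)
    c,s=np.cos(yaw),np.sin(yaw)
    return R.from_matrix(np.array([[c,s,0],[s,-c,0],[0,0,-1]])).as_quat()
E
python3 - <<'E'
from h import *
C=[(150,183.75),(187.5,190.75),(225,196.75),(262,201.25)]
S=[(364.25,214.75),(401,209.5),(436.5,203.75),(472,198.75)]
sc=robot.camera_model("scene")
q0=robot.observe()["tcp_rot"]; print("tool x yaw now",R.from_quat(q0).apply([1,0,0]))
for n,px in (("carrier",C),("stand",S)):
    P=onplane("top",px,.08); c,yaw,F,r=fit(P); print(n,c,yaw,"\n",F.round(4),"\n",r.round(1))
    print("scene px",proj(sc,np.c_[F,[.08]*4]).round(1).tolist())
    for half in (0,np.pi):
        for f in F:
            for z in (.18,.33):
                q=robot.inverse_kinematics([*f,z],quat(yaw+half)); print(half,z,None if q is None else np.round(q,2))
E
```

```text
tool x yaw now [ 0.33703138  0.94149188 -0.00170136]
carrier [0.55022722 0.23695683] -0.15779352876464714 
 [[0.5691 0.3555]
 [0.5565 0.2765]
 [0.5439 0.1975]
 [0.5314 0.1184]] 
 [[ 1.2 -0.3]
 [-1.2 -0.1]
 [-1.4 -0.1]
 [ 1.4  0.6]]
scene px [[465.8, 249.7], [431.5, 235.4], [398.7, 221.8], [367.2, 208.7]]
0 0.18 [-0.9   0.62  0.36  1.69 -0.27  0.88 -0.59]
0 0.33 [-0.95  0.47  0.43  1.56 -0.21  1.15 -0.64]
0 0.18 [-0.87  0.56  0.42  1.82 -0.3   0.83 -0.46]
0 0.33 [-0.91  0.39  0.47  1.69 -0.19  1.11 -0.54]
0 0.18 [-0.82  0.51  0.48  1.92 -0.32  0.79 -0.32]
0 0.33 [-0.89  0.32  0.55  1.79 -0.19  1.08 -0.43]
0 0.18 [-0.73  0.46  0.5   2.   -0.32  0.75 -0.19]
0 0.33 [-0.81  0.26  0.58  1.87 -0.16  1.06 -0.33]
3.141592653589793 0.18 [-0.48  0.61 -0.25  1.65  0.18  0.9   2.19]
3.141592653589793 0.33 [-0.52  0.46 -0.19  1.53  0.09  1.17  2.26]
3.141592653589793 0.18 [-0.41  0.54 -0.21  1.78  0.14  0.84  2.3 ]
3.141592653589793 0.33 [-0.46  0.37 -0.13  1.65  0.05  1.12  2.38]
3.141592653589793 0.18 [-0.33  0.47 -0.16  1.89  0.1   0.79  2.44]
3.141592653589793 0.33 [-0.42  0.3  -0.05  1.76  0.
[... 653 characters left out ...]
0.91  1.13]
0 0.33 [-0.35  0.42  0.93  1.79 -0.38  1.12  0.86]
0 0.18 [-0.01  0.64  0.66  1.79 -0.49  0.88  1.03]
0 0.33 [-0.16  0.52  0.9   1.67 -0.43  1.17  0.99]
3.141592653589793 0.18 [-0.8   0.8   1.27  2.1  -0.94  1.01 -2.01]
3.141592653589793 0.33 [-0.93  0.42  1.31  1.96 -0.45  1.11 -2.43]
3.141592653589793 0.18 [-0.62  0.85  1.27  2.03 -0.97  1.06 -1.87]
3.141592653589793 0.33 [-0.71  0.51  1.29  1.89 -0.54  1.16 -2.22]
3.141592653589793 0.18 [-0.46  0.91  1.27  1.93 -1.    1.12 -1.76]
3.141592653589793 0.33 [-0.51  0.62  1.28  1.8  -0.63  1.22 -2.04]
3.141592653589793 0.18 [-0.3   0.98  1.26  1.81 -1.03  1.18 -1.68]
3.141592653589793 0.33 [-0.32  0.72  1.28  1.68 -0.72  1.29 -1.9 ]
```

```bash
cat >> h.py <<'E'
CX=np.array([[.5691,.3555],[.5565,.2765],[.5439,.1975],[.5314,.1184]]); CYAW=-.158
SX=np.array([[.5032,-.0979],[.5148,-.1770],[.5264,-.2562],[.5380,-.3353]]); SYAW=.145
def st(tag=""):
    s=robot.observe(); print(tag,"t=%.2f"%s["time"],np.round(s["position"],4),"F",np.round(s["contact_force"],1),"gap %.4f"%s["finger_gap"],"q",np.round(s["joint_positions"],2)); return s
E
python3 - <<'E'
from h import *
robot.move_j([.19,.24,0,1.84,0,1.06,.335]); s=st("seed"); print(R.from_quat(s["tcp_rot"]).apply([1,0,0]).round(2))
p=np.r_[SX[0],.31]; robot.move_ptp(p,quat(SYAW)); st("hover")
m=robot.camera_model("wrist"); im=robot.get_image("wrist")
for (x,y),z in zip(np.r_[SX,SX],[.136]*4+[.166]*4):
    u,v=proj(m,[x,y,z])[0]; print(round(u),round(v))
    if 0<u<640 and 0<v<400: cv2.drawMarker(im,(round(u),round(v)),(255,0,0) if z<.15 else (0,255,0),cv2.MARKER_CROSS,14,1)
cv2.imwrite("pics/w1.png",im[:,:,::-1])
E
```

```text
seed t=3.09 [ 0.5206 -0.1625  0.3286] F [ 0.1 -0.3 -0.2] gap 0.0855 q [ 0.19  0.24 -0.    1.84 -0.    1.06  0.33]
[0.99 0.15 0.  ]
hover t=3.48 [ 0.5031 -0.096   0.3098] F [-0.2  0.3 -0.5] gap 0.0856 q [ 0.1   0.21 -0.04  1.93  0.01  1.01  0.21]
314 203
314 292
313 368
313 432
314 216
314 314
313 396
313 464
```

View pics/w1.png

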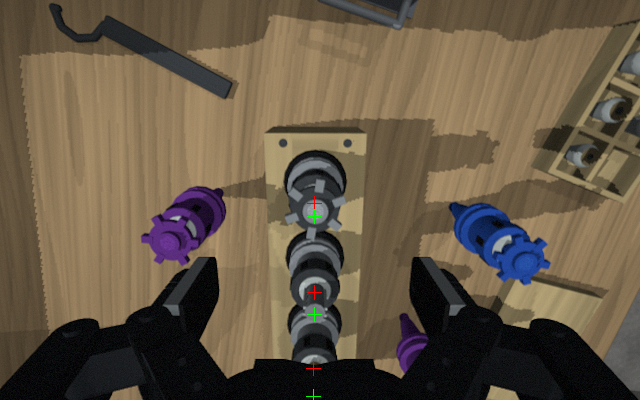

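The wrist view shows the slotter on the stand at (315,209). The prediction was (314,214), so it agrees to a few mm, and the row is aligned. I'll take an enlarged crop for the along-row offset.

```bash
python3 - <<'E'
from h import *
im=robot.get_image("wrist")[:,:,::-1]
cv2.imwrite("pics/w1c.png",cv2.resize(im[120:370,230:400],None,fx=2.4,fy=2.4,interpolation=cv2.INTER_CUBIC))
m=robot.camera_model("wrist")
for dy in (0,.004):
  d=dy*np.array([-np.sin(SYAW),np.cos(SYAW)])
  for z in (.08,.098,.116,.136,.162): print(dy,z,((proj(m,np.c_[SX[:2]+d,[z]*2])-[230,120])*2.4).round().tolist())
E
```

```text
0 0.08 [[201.0, 148.0], [201.0, 331.0]]
0 0.098 [[201.0, 160.0], [201.0, 353.0]]
0 0.116 [[201.0, 173.0], [201.0, 376.0]]
0 0.136 [[201.0, 191.0], [201.0, 406.0]]
0 0.162 [[201.0, 217.0], [201.0, 451.0]]
0.004 0.08 [[201.0, 138.0], [201.0, 323.0]]
0.004 0.098 [[201.0, 149.0], [201.0, 344.0]]
0.004 0.116 [[201.0, 162.0], [201.0, 367.0]]
0.004 0.136 [[201.0, 179.0], [201.0, 396.0]]
0.004 0.162 [[201.0, 204.0], [201.0, 440.0]]
```

View pics/w1c.png

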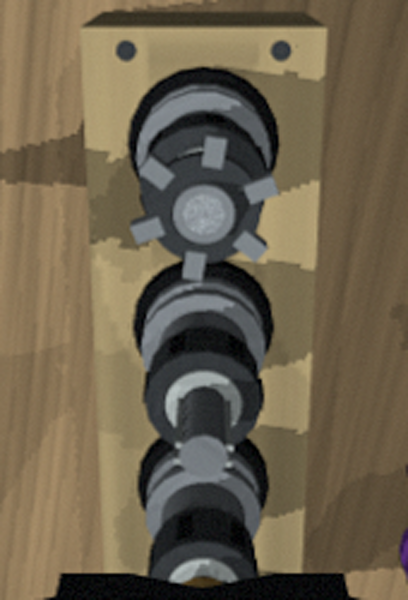

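The estimate is good to about 1 mm. It also shows the second holder is the straight one (rod top at crop (203,456)), so the fourth is the V-groove cone. Now picking the slotter.

```bash
cat >> h.py <<'E'
ZG=.180; ZT=.325
def pick(i):
    q=quat(SYAW); robot.move_ptp([*SX[i],.31 if i==0 else ZT],q)
    robot.servo_line([*SX[i],ZG],q,max_speed=.12); st("down")
    robot.grip(.03); st("gripped")
    robot.servo_line([*SX[i],ZT],q,max_speed=.1); st("lifted")
def place(i):
    q=quat(CYAW); robot.move_ptp([*CX[i],ZT],q); robot.wait(.2); st("over")
    robot.servo_line([*CX[i],.26],q,max_speed=.15)
    robot.servo_line([*CX[i],ZG+.003],q,max_speed=.06); st("near home")
def release(i):
    q=quat(CYAW); robot.servo_line([*CX[i],ZG],q,max_speed=.02); st("home")
    robot.grip(.085); st("open"); robot.servo_line([*CX[i],ZT],q,max_speed=.15); st("clear")
E
python3 - <<'E'
from h import *
pick(0); place(0)
im=robot.get_image("scene")[:,:,::-1]
cv2.imwrite("pics/s1.png",cv2.resize(im[130:330,300:560],None,fx=3,fy=3,interpolation=cv2.INTER_CUBIC))
E
```

```text
down t=5.06 [ 0.5037 -0.0979  0.1806] F [-0.   0.2  0.6] gap 0.0853 q [ 0.11  0.38 -0.04  2.05  0.02  0.72  0.19]
gripped t=5.54 [ 0.5037 -0.0979  0.1807] F [-0.1 -0.3  5.9] gap 0.0402 q [ 0.11  0.38 -0.04  2.05  0.02  0.72  0.19]
lifted t=7.14 [ 0.5028 -0.0979  0.3243] F [ 0.1 -0.  -6.5] gap 0.0404 q [ 0.11  0.19 -0.04  1.91  0.01  1.04  0.21]
over t=9.02 [0.5697 0.3543 0.3252] F [-0.8 -0.5 -7.5] gap 0.0403 q [-0.47  0.47 -0.25  1.53  0.12  1.16 -0.91]
near home t=11.03 [0.5694 0.3557 0.1835] F [ 0.2  0.5 -6.9] gap 0.0403 q [-0.48  0.6  -0.24  1.65  0.17  0.91 -0.95]
```

View pics/s1.png

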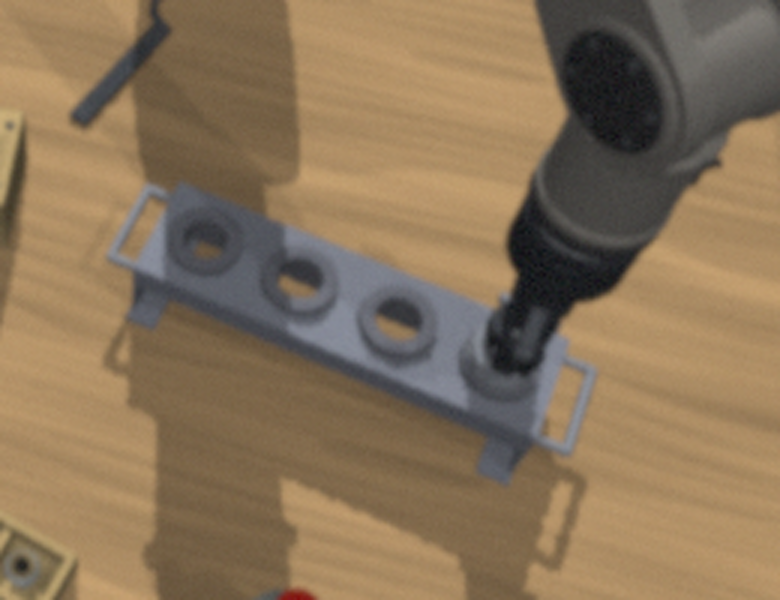

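The holder is in the leftmost sleeve, which is at crop (500,355), with only its own weight on the wrist, so it went in without contact. Lowering the last 3 mm and releasing.

```bash
python3 - <<'E'
from h import *
release(0)
m=robot.camera_model("wrist"); im=robot.get_image("wrist")
for p in [(*CX[0],.162)]+[(*c,.08) for c in CX[1:]]:
    u,v=proj(m,p)[0].round().astype(int); print(u,v); cv2.drawMarker(im,(int(u),int(v)),(255,0,0),cv2.MARKER_CROSS,14,1)
cv2.imwrite("pics/w2.png",im[:,:,::-1])
E
```

```text
home t=11.38 [0.5696 0.3559 0.1808] F [-0.4  0.1 -1.4] gap 0.0401 q [-0.48  0.61 -0.24  1.65  0.17  0.9  -0.95]
open t=11.89 [0.5692 0.3555 0.1801] F [ 0.4  0.3 -0.2] gap 0.0853 q [-0.48  0.61 -0.24  1.65  0.17  0.9  -0.95]
clear t=13.01 [0.5687 0.3552 0.3237] F [-0.2  0.1 -0.3] gap 0.0851 q [-0.47  0.47 -0.25  1.53  0.12  1.16 -0.91]
316 204
315 252
315 316
315 373
```

View pics/w2.png

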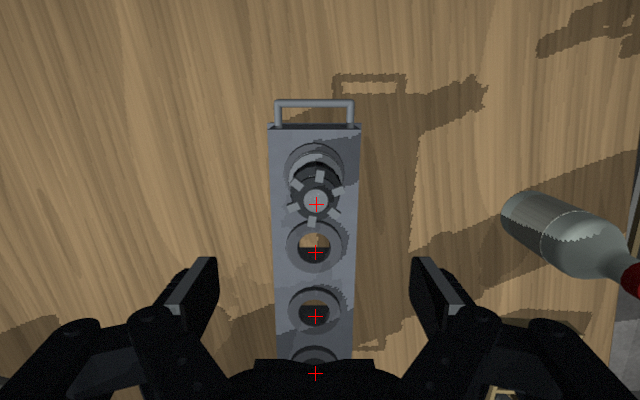

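The slotter is seated: its top is at (316,201) against a prediction of (316,204). The next sleeves' bores, (314,249) and (314,313), also read about 2–3 mm further left along the row. I'll shift the carrier estimate 2 mm that way and carry on.

```bash
cat >> h.py <<'E'
CX=CX+.002*np.array([-np.sin(CYAW),np.cos(CYAW)])
E
python3 - <<'E'
from h import *
pick(1); place(1)
if np.abs(robot.observe()["contact_force"][:2]).max()<6: release(1)
im=robot.get_image("wrist"); cv2.imwrite("pics/w3.png",im[:,:,::-1])
m=robot.camera_model("wrist"); print(proj(m,np.c_[CX,[.162,.166,.08,.08]]).round())
E
```

```text
down t=16.35 [ 0.5153 -0.1771  0.1807] F [ 0.2 -0.1  0.6] gap 0.0850 q [ 0.28  0.42 -0.08  1.97  0.05  0.75  0.32]
gripped t=16.83 [ 0.5153 -0.177   0.1807] F [-0.3  0.4  5.6] gap 0.0404 q [ 0.28  0.42 -0.08  1.97  0.05  0.75  0.32]
lifted t=18.43 [ 0.5145 -0.1769  0.3243] F [-0.3 -0.8 -7. ] gap 0.0401 q [ 0.28  0.25 -0.08  1.84  0.02  1.06  0.34]
over t=20.31 [0.5573 0.2773 0.325 ] F [ 0.2  0.2 -7.3] gap 0.0403 q [-0.33  0.39 -0.3   1.65  0.13  1.12 -0.83]
near home t=22.32 [0.5571 0.2786 0.1835] F [ 0.6  0.9 -7.6] gap 0.0406 q [-0.36  0.54 -0.28  1.77  0.19  0.86 -0.88]
home t=22.62 [0.5573 0.2788 0.1807] F [ 0.5 -0.1 -2. ] gap 0.0403 q [-0.36  0.54 -0.28  1.77  0.19  0.85 -0.88]
open t=23.13 [0.5569 0.2785 0.1801] F [ 0.4 -0.4 -0.5] gap 0.0849 q [-0.36  0.54 -0.28  1.77  0.19  0.85 -0.88]
clear t=24.25 [0.5564 0.2782 0.3239] F [-0.2  0.1 -0.8] gap 0.0848 q [-0.33  0.39 -0.3   1.65  0.13  1.12 -0.83]
[[316.  91.]
 [316. 206.]
 [315. 252.]
 [315. 316.]]
```

View pics/w3.png

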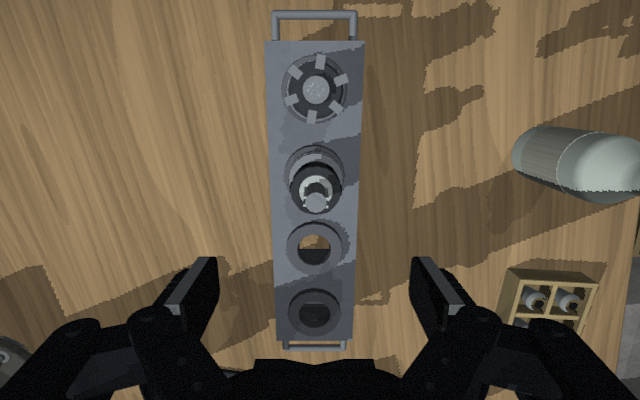

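Both sit at their predicted places: slotter (316,90), straight (316,203). Now the other two.

```bash
python3 - <<'E'
from h import *
for i in (2,3):
    pick(i)
    s=robot.observe()
    if s["finger_gap"]<.037 or s["contact_force"][2]>-3: print("no grasp?"); break
    place(i)
    if np.abs(robot.observe()["contact_force"][:2]).max()>6: print("check"); break
    release(i)
m=robot.camera_model("wrist"); print(proj(m,np.c_[CX,[.162,.166,.167,.166]]).round())
cv2.imwrite("pics/w4.png",robot.get_image("wrist")[:,:,::-1])
E
```

```text
down t=27.59 [ 0.5269 -0.2564  0.1808] F [-0.2  0.5  0.2] gap 0.0848 q [ 0.42  0.48 -0.09  1.88  0.06  0.79  0.44]
gripped t=28.07 [ 0.5268 -0.2563  0.1807] F [-0.2  1.1  5.8] gap 0.0407 q [ 0.42  0.48 -0.09  1.88  0.06  0.79  0.44]
lifted t=29.68 [ 0.5261 -0.2561  0.3242] F [-0.5  0.4 -6.2] gap 0.0400 q [ 0.42  0.31 -0.09  1.75  0.03  1.08  0.46]
over t=31.54 [0.5446 0.1984 0.3249] F [-0.4  0.8 -6.2] gap 0.0403 q [-0.21  0.32 -0.31  1.75  0.11  1.09 -0.72]
near home t=33.56 [0.5445 0.1996 0.1835] F [-0.2 -0.  -6. ] gap 0.0400 q [-0.24  0.48 -0.29  1.88  0.18  0.81 -0.78]
home t=33.86 [0.5448 0.1998 0.1808] F [ 0.  -0.6  0.3] gap 0.0403 q [-0.24  0.48 -0.29  1.88  0.18  0.8  -0.78]
open t=34.37 [0.5443 0.1995 0.1801] F [-0.2  0.7 -0.7] gap 0.0847 q [-0.24  0.48 -0.29  1.88  0.18  0.8  -0.78]
clear t=35.48 [0.5437 0.1992 0.324 ] F [-0.4  0.4 -1.1] gap 0.0848 q [-0.21  0.32 -0.31  1.75  0.11  1.09 -0.72]
down t=38.77 [ 0.5385 -0.3356  0.1809] F [-0.3  0.7  0.5] gap 0.0846 q [ 0.51  0.54 -0.06  1.76  0.04  0.84  0.57]
gripped t=39.26 [ 0.5385 -0.3354  0.1807] F [-0.5  0.9  5.3] gap 0.0402 q [ 0.51  0.54 -0.06  1.76  0.04  0.84  0.57]
lifted t=40.86 [ 0.5377 -0.3351  0.3241] F [ 0.4 -0.4 -5.7] gap 0.0401 q [ 0.51  0.39 -0.06  1.63  0.03  1.12  0.58]
over t=42.73 [0.532  0.1194 0.3249] F [ 1.   0.1 -6.4] gap 0.0404 q [-0.12  0.26 -0.26  1.83  0.08  1.06 -0.57]
near home t=44.74 [0.532  0.1204 0.1834] F [ 1.   0.7 -6.7] gap 0.0403 q [-0.14  0.43 -0.24  1.96  0.14  0.77 -0.63]
home t=45.04 [0.5323 0.1206 0.1807] F [-0.6 -0.6  0.3] gap 0.0404 q [-0.14  0.43 -0.24  1.96  0.15  0.76 -0.63]
open t=45.55 [0.5318 0.1204 0.18  ] F [ 0.3 -0.7  0.8] gap 0.0850 q [-0.14  0.43 -0.24  1.96  0.15  0.76 -0.63]
clear t=46.67 [0.5312 0.1202 0.324 ] F [-0.  0.  0.] gap 0.0851 q [-0.12  0.26 -0.26  1.83  0.08  1.06 -0.57]
[[ 317. -229.]
 [ 317.  -53.]
 [ 316.   91.]
 [ 316.  206.]]
```

View pics/w4.png

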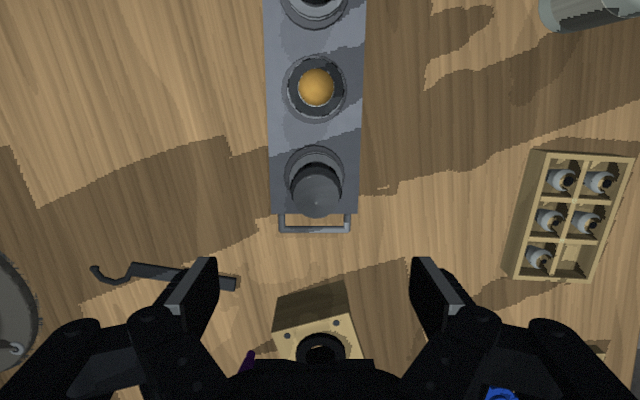

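The ball-nose (316,88) and the V-groove (316,202) are home, against predictions of (316,91) and (316,206). I'll move the arm aside and take one overall check before handing in.

```bash
python3 - <<'E'
from h import *
robot.move_ptp([.52,-.2,.36],quat(SYAW)); st()
im=robot.get_image("scene")[:,:,::-1]
cv2.imwrite("pics/s2.png",cv2.resize(im[150:300,320:520],None,fx=4,fy=4,interpolation=cv2.INTER_CUBIC))
sc=robot.camera_model("scene"); print(((proj(sc,np.c_[CX,[.162,.166,.167,.166]])-[320,150])*4).round())
E
```

```text
t=47.94 [ 0.5204 -0.1985  0.3596] F [ 0.5 -0.1 -0.5] gap 0.0851 q [ 0.36  0.24 -0.12  1.77  0.03  1.14  0.37]
[[629. 332.]
 [482. 268.]
 [340. 210.]
 [203. 156.]]
```

View pics/s2.png

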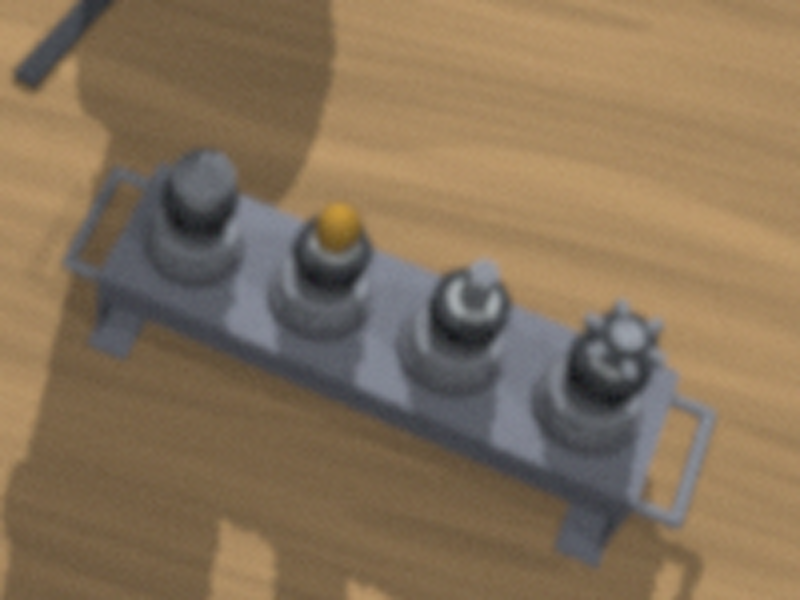

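All four stand upright with flanges on the rims, and the tops match the predictions: slotter (629,333), straight (483,270), ball-nose (340,212), V-groove (207,157).

```bash
python3 -c "
from rig import robot
robot.close_job(); print(robot.observe()['time'])"
```

```text
the job is handed in; nothing more can be done
the job is handed in; nothing more can be done
```

I moved all four holders from the stand into the carrier in the same order, left to right: slotter, straight, ball-nose, V-groove. I handed the job in at about 48 s. No verdict is reported on hand-in.

- **Last checks:** the final scene picture shows all four upright with flanges on the rims. Their cutter tops are within about 1 px (2–3 mm) of where they should be if fully home. Wrist forces at the points I read were only the holder weight, 6–8 N at most. The arm was parked clear of everything, with the gripper open, and the look-alikes were not used.
- **What disagreed:**
    - The wrist camera placed the carrier 2–3 mm further left along the row than the top camera did. I shifted the last three placements by 2 mm, well inside the 8 mm self-centring.
    - From the first blurry top view I had the straight and V-groove cutters swapped. The close-up corrected this before I moved anything, and it would not have changed the order.

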